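Seat a slide box in the bench jig and close the sliding stop

TASK

Push the slide box along the worktop with the fingertips until its far long side lies flat against the jig's rail; then push the jig's sliding stop along the rail so that it drives the box fully home against the fixed end stop, and leave the stop touching the box. Only push: do not lift or tip the box, and leave the other things on the worktop where they stand.

Things in the scene. Friction and masses are not known exactly. Their poses are not given: they have to be found in the camera images.
- slide_box: flat closed box for microscope slides, 86 (x) x 102 (y) x 34 mm high, about 0.3 kg, the only such box, loose on the worktop. Origin: under its centre, on the worktop; sides at x = -42 and +44 mm and y = -51 and +51 mm; z up. Its +x side (a long side) faces the rail, up to 0.35 rad out of line.
- jig: metal jig fixed to the worktop: a straight rail with a fixed end stop at its left end (seen from the robot), no base plate. Origin: at worktop height on the rail's inner face, the one towards the robot. x points away from the robot, square to the rail; y to the left along it. The rail fills x 0 to 18 mm, y -175 to +155 mm, 28 mm high (5 mm high flange behind it to x = 38 mm).
- jig_corner (a point): inner corner at worktop height, where the rail's inner face meets the fixed end stop's inner face (jig x = 0, y = +135 mm). The end stop stands out from the rail towards the robot to jig x = -70 mm; it is 20 mm thick and 28 mm high.
- slide_stop (a joint): position of the sliding stop along the rail in m, 0 to 0.22, growing towards the fixed end stop (jig +y); its box-side face is at jig y = -0.125 + this value. It moves against about 2 N of friction and stays where it is left. With the box fully home it reads 0.158.
- slide_stop_push (a point): point on the sliding stop's outer face, to be pushed in jig +y; 18 mm up, 45 mm in front of the rail; axes as the jig's. The stop is a dark arm at jig x -70 to -2 mm, 18 mm thick along the rail, its top 34 mm up. A saddle with a knob, to 50 mm high, joins it over the rail and reaches 26 mm beyond the outer face at jig x -6 to 22 mm.
- small_can: bystander: canister with screw lid, 40 mm across, 53 mm high, standing; origin under its centre
- glass_vial: bystander: small glass vial with a white cap, 21 mm across, 52 mm high, standing; origin under its centre
- tall_can: bystander: canister with screw lid, 44 mm across, 72 mm high, standing behind the rail; origin under its centre
- dropper_bottle: bystander: dropper bottle, 34 mm across, 98 mm high, standing behind the rail; origin under its centre

How it is judged (in metres and radians):
On the way, in this order (a step that is already met when the one before it is completed fails the run):
1. the box lies flat against the rail, the sliding stop not yet closed (x of slide_box in the frame of jig above -0.048 m and angle between the x axis of slide_box and the x axis of jig, either way round below 0.045 rad and value of joint slide_stop below 0.145 m), for 0.2 s.
2. the sliding stop has driven the box home against the end stop (x of slide_box in the frame of jig above -0.048 m and angle between the x axis of slide_box and the x axis of jig, either way round below 0.045 rad and y of slide_box in the frame of jig above 0.08 m and value of joint slide_stop above 0.153 m), for 0.2 s.
At the end, for the whole second after the job is handed in: The box lies flat on the worktop, its long side within 4 mm of the rail and within 0.045 rad of parallel to it, its left side within 4 mm of the fixed end stop, the sliding stop closed on it (joint above 0.153), everything at rest (all of step 2 and height (world z) of slide_box below 0.004 m and angle between slide_box's own z axis and vertical below 0.05 rad and linear speed of slide_box below 0.01 m/s); the robot touches nothing.
It fails at once if the slide box is lifted or tipped (height (world z) of slide_box above 0.012 m or angle between slide_box's own z axis and vertical above 0.2 rad).
It fails at once if a bystander (canister, vial or dropper bottle) is moved by more than 25 mm or tipped over (distance of any of small_can, glass_vial, tall_can, dropper_bottle from where it was at the start of the episode above 0.025 m or angle between any of small_can, glass_vial, tall_can, dropper_bottle's own z axis and vertical above 0.5 rad).
It also fails if it takes over 48 s, if anything falls off the work surface, if the arm or the gripper's body presses on something with over 40 N, if the wrist force passes 120 N, or if a joint passes its speed limit or range.

ROBOT

A 6-joint arm with a two-finger parallel gripper is mounted at the origin on a cart in front of the work surface, level with it; the furniture and walls round the work are solid. World frame = base frame: x ahead of the robot, y to its left, z up, the work surface at z = 0. Lengths are in mm, angles in rad, forces in N, time in s.
With the tool pointing down it reaches from about 275 to 825 mm from the base axis. Payload 5.2 kg.
Tool frame: the origin (TCP) lies at the very end of the fingers, on their centre line; the grasp point (between the pads) lies 19 mm behind it; z points along the fingers, y is the direction in which the jaws open and shut (so a half turn about z gives the same grasp; the last joint's range is limited). The gripper opens to 93 mm and grips with 3 to 60 N. Pads are 15 mm wide; open, the fingers measure 128 mm over their backs; the gripper's body (75 mm by 188 mm) begins 65 mm behind the grasp point.
Start: joints at [-1.528, 0.259, 1.535, -0, 1.348, -0.203], TCP at [133.854, -533.468, 218.653] pointing down, gripper open.
Joint ranges: [-3.14, 3.14], [-0.91, 2.08], [0.19, 2.58], [-1.22, 4.36], [0.22, 2.71], [-3.12, 3.12]. Speed limits (rad/s): [2.57, 2.57, 3.14, 3.14, 3.14, 3.14].

INTERFACE

Orientations are given as a 3x3 rotation matrix whose columns are the frame's x, y, z axes.
In Python, from station import arm, imaging gives the robot as it stands.
- The arm moves only by the shell command python3 -m inch 'ROWS' [OPENING]. ROWS is JSON, a list of rows, each a list of 4 numbers: the shift along the world's x, y, z in units of 40 mm (1.0 is 40 mm), then the turn about the world's z in rad. A call has 1 to 20 rows; each row is the pose to reach, as a shift and turn from the pose commanded when the call began; what a row does not reach only later rows make up. A row lasts 1/8 s, in which the tool goes at most 62.5 mm and 10.7 degrees, less where a joint would pass 70% of its speed; a pose out of reach is approached as far as the arm can. A call with a gripper value outside its range is refused whole. OPENING is the finger opening in mm, from 0 to 93, set as the call begins (- or left out, the last holds). The fingers move at their own pace and stop on an object; the grip force is fixed at half the most. Time passes only in rows, so rows that repeat a pose let the fingers close. It gives the time, the measured TCP pose, the force and the opening at its end, in the units of the state.
- arm.observe(): the state, without advancing time (a new reading comes with each control period).
- imaging.snapshot(name): name is "scene" or "top" or "wrist"; returns (picture, depth): 420x560x3 uint8, red, green, blue; 420x560 float32, mm along the optical axis (not along the pixel's ray), 0 where there is no reading.
- imaging.get_calibration(name): a dict with "mtx" (3x3 intrinsics, pixels), "R" (3x3) and "t" (3): a world point X has camera coordinates R X + t; the wrist camera has in their place "hand_eye" (4x4, takes a point from camera to tool coordinates, whose origin is the TCP and whose axes are the flange's). Camera axes: x right, y down, z forward; pixel columns grow to the right and rows downward; lengths in mm; the calibration is good to about 2 mm. A picture is of the moment at which its call begins: read the wrist's pose just before it. get_calibration takes no time and is no camera call.
- arm.finish_job(): hands the job in, once; it reports no verdict.
The state is a dict: "t": time; "joints": joint angles; "joint_velocities": joint speeds; "effort": joint torques, N m; "eef_pos": TCP position; "tool_rot": TCP orientation; "wrist_force": force on the tool from outside, world axes, zero at the start; "torque": the same for the moment, N m; "opening": finger opening in mm.
Only numpy, scipy, OpenCV 4.12 (cv2) and the standard library are available. Lean on these libraries where they do the work, as an engineer would, in place of code of your own. Each camera call takes 0.05 s, during which the arm holds its last target.

## Working session

There is one attempt and no reset: what is moved stays moved. The work goes in short steps, Python scripts to look and compute and a shell command to move; the robot and the scene stay as the last step left them, time stands still between calls to the robot, and variables do not carry over. Pictures are saved under pics/ and viewed, and the job is handed in when it is done.

```bash
ls; mkdir -p pics; python3 - <<'E'
from station import arm, imaging
import cv2
for n in ("scene","top"):
    p,d=imaging.snapshot(n); cv2.imwrite(f"pics/{n}0.png",p[:,:,::-1])
    import numpy as np; np.save(f"pics/{n}0d.npy",d)
    c=imaging.get_calibration(n); print(n,c)
s=arm.observe(); print(s)
E
```

```text
pics
scene {'mtx': array([[539.74129436,   0.        , 276.22778905],
       [  0.        , 539.74129436, 205.50492436],
       [  0.        ,   0.        ,   1.        ]]), 'R': array([[ 0.93358242,  0.35836027,  0.00133419],
       [ 0.17702831, -0.45794196, -0.87117745],
       [-0.31158441,  0.81355214, -0.49096647]]), 't': array([-640.54983981,   93.5517919 , 1134.02515973])}
top {'mtx': array([[447.73508951,   0.        , 285.11479259],
       [  0.        , 447.73508951, 209.12331389],
       [  0.        ,   0.        ,   1.        ]]), 'R': array([[-0.0270476 , -0.99951319,  0.0155502 ],
       [-0.99640774,  0.02570823, -0.08068897],
       [ 0.08024992, -0.01767678, -0.99661802]]), 't': array([297.53217498, 584.83609612, 896.4802668 ])}
{'t': 0.1, 'joints': array([-1.52776496e+00,  2.59273833e-01,  1.53591692e+00, -7.75495451e-06,
        1.34802003e+00, -2.02814858e-01]), 'joint_velocities': array([ 0.00062074, -0.00174748, -0.00104124, -0.00163032, -0.00144598,
       -0.0006226 ]), 'effort': array([ 2.21593618e-03, -4.38212299e+01, -2.84643209e+01,  7.21236365e-02,
        3.62456159e-02, -5.78866866e-05]), 'eef_pos': array([ 133.84880101, -532.97743854,  217.92161281]), 'tool_rot': array([[ 9.69931314e-01,  2.43378800e-01, -7.71653904e-05],
       [ 2.43378604e-01, -9.69930019e-01,  1.61631180e-03],
       [ 3.18530999e-04, -1.58649184e-03, -9.99998691e-01]]), 'wrist_force': array([ 0.65079601, -0.18188461,  0.04980149]), 'torque': array([-0.04474567, -0.0144521 , -0.01697909]), 'opening': 93.06757104423868}
```

View pics/top0.png

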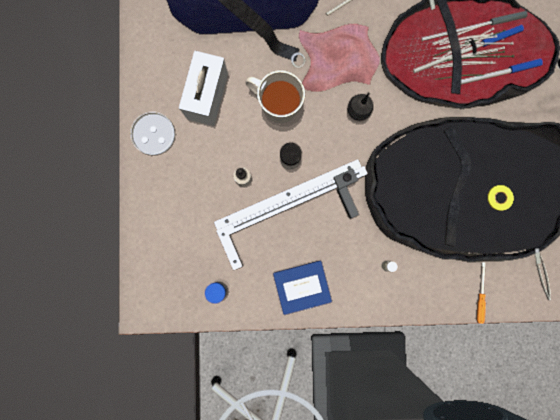

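View pics/scene0.png

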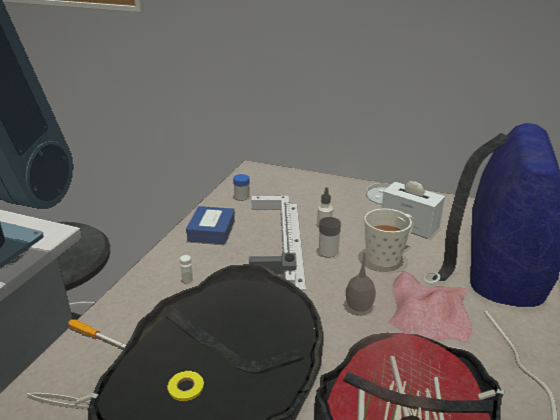

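The top view shows the rail from about (222,228) to (362,168), the end stop ending at (237,265) and the dark sliding arm at (347,203). The blue box is at (302,287), the small can at (215,293) and the vial at (390,266). A black bag starts at about x=370, close to the stop. Next I'll measure these.

```bash
cat > h.py <<'E'
import numpy as np, cv2
from station import arm, imaging
def ray(n,u,v,z):
    c=imaging.get_calibration(n); K,R,t=c["mtx"],np.array(c["R"]),np.array(c["t"])
    uv=np.atleast_2d(np.c_[u,v]).astype(float)
    d=np.c_[uv,np.ones(len(uv))]@np.linalg.inv(K).T@R
    o=-R.T@t
    return o+d*((z-o[2])/d[:,2])[:,None]
def cloud(n,d):
    c=imaging.get_calibration(n); K,R,t=c["mtx"],np.array(c["R"]),np.array(c["t"])
    v,u=np.mgrid[:d.shape[0],:d.shape[1]]
    P=np.stack([(u-K[0,2])/K[0,0]*d,(v-K[1,2])/K[1,1]*d,d],-1)
    return (P-t)@R
E
python3 - <<'E'
from h import *
p=cv2.imread("pics/top0.png"); d=np.load("pics/top0d.npy"); W=cloud("top",d)
np.set_printoptions(precision=1,suppress=True)
hsv=cv2.cvtColor(p,cv2.COLOR_BGR2HSV)
print("table",[W[v,u] for u,v in [(270,250),(330,240),(350,300),(250,320)]])
m=cv2.inRange(hsv,(100,80,40),(130,255,255)); m[:255]=0
cs,_=cv2.findContours(m,0,2)
for c in cs:
    if cv2.contourArea(c)<100: continue
    r=cv2.minAreaRect(c); b=cv2.boxPoints(r); print(r, W[int(r[0][1]),int(r[0][0])])
    print(ray("top",b[:,0],b[:,1],34))
for nm,u,v in [("vial",390,266),("can",215,293),("knob",347,177),("arm",348,205),("rail",290,197),("bag edge",380,190),("bag",385,215),("bag2",420,150),("tall",290,155),("drop",242,175),("squeeze",360,105),("bag low",375,160),("endst",230,250)]:
    print(nm,W[v,u])
big=cv2.resize(p[140:340,190:420],None,fx=3.4,fy=3.0*3.4/3,interpolation=cv2.INTER_CUBIC); cv2.imwrite("pics/topbig.png",big[:600])
# bag height map on grid world
for x in range(250,560,20):
    row=[]
    for y in range(-260,-40,20):
        q=np.hypot(W[...,0]-x,W[...,1]-y)<10
        row.append(W[...,2][q].max() if q.any() else -1)
    print(x,np.round(row))
E
```

```text
table [array([509.7, 315.4,  -0.8]), array([527.1, 189.9,   3.1]), array([402.5, 152.8,   1.8]), array([367.7, 359.9,   0. ])]
((215.0, 292.0), (20.0, 20.0), 90.0) [431.4 423.8  49. ]
[[450.2 445.5  34. ]
 [449.  405.8  34. ]
 [409.7 406.4  34. ]
 [410.9 446.   34. ]]
((301.8945007324219, 287.1014709472656), (42.961517333984375, 49.78532409667969), 75.17352294921875) [434.8 254.7  32.9]
[[464.8 311.2  34. ]
 [487.4 214.1  34. ]
 [404.6 194.9  34. ]
 [382.5 291.4  34. ]]
vial [472.4  79.   51.3]
can [430.  423.2  53.7]
knob [651.4 156.9  50.2]
arm [596.7 154.3  32.9]
rail [618.8 270.8   7. ]
bag edge [627.9  83.5  14.2]
bag [573.5  83.5  47.8]
bag2 [710.5  -5.   12.7]
tall [694.2 270.5  72.5]
drop [655.9 364.3  79.7]
squeeze [793.8 127.5  63.8]
bag low [690.   92.7  20.9]
endst [512.2 395.3  29.3]
250 [ -1.  -1.  -1.  -1.  -1.  -1.  -1.  -1.  -1.  -1. 255.]
270 [-1 -1 -1 -1 -1 -1 -1 -1 -1 -1 -1]
290 [-1 -1 -1 -1 -1 -1 -1 -1 -1 -1 -1]
310 [-1 -1 -1 -1 -1 -1 -1 -1 -1 -1 -1]
330 [-1 -1 -1 -1 -1 -1 -1 -1 -1 -1 -1]
350 [ 3.  3.  4.  4.  3.  4.  4. 17. 15.  3.  4.]
370 [ 4.  4.  3.  4.  3.  3.  3. 19. 14.  3.  3.]
390 [10.  4.  3.  3.  5.  3.  3. 19. 14.  3.  3.]
410 [10.  5.  2.  4.  5.  3.  2. 16.  3.  4.  3.]
430 [ 8.  9.  4.  4.  3.  3.  2. 12.  3.  2.  4.]
450 [ 9.  9.  5.  4.  4.  4.  2. 13.  5.  5.  3.]
470 [ 9. 13.  4. 16. 14. 17. 20. 27. 33. 35. 23.]
490 [11. 21. 21. 19. 20. 22. 22. 30. 33. 39. 39.]
510 [26. 21. 20. 18. 18. 20. 20. 21. 22. 20. 34.]
530 [32. 16. 16. 14. 14. 15. 18. 19. 17. 15. 32.]
550 [19. 15. 15. 17. 15. 15. 15. 17. 16. 16. 26.]
```

View pics/topbig.png

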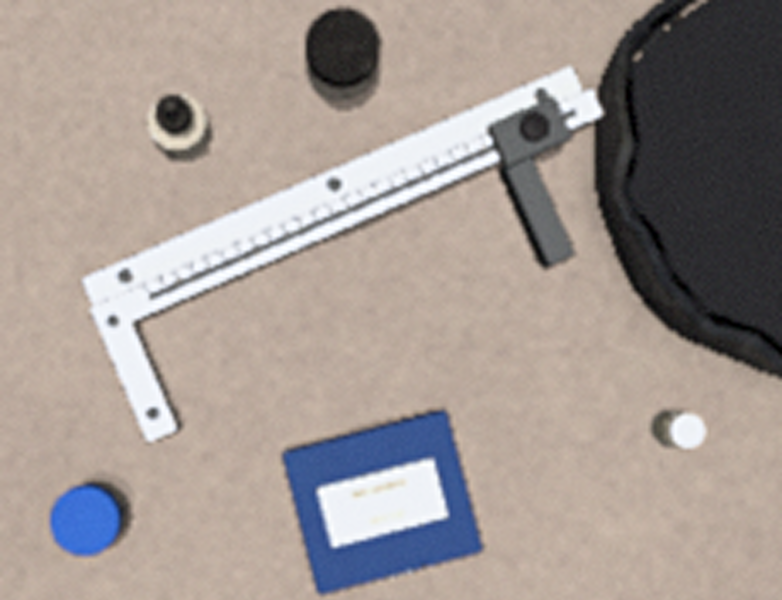

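```bash
python3 - <<'E'
from h import *
np.set_printoptions(precision=1,suppress=True)
B=lambda u,v:(u/3.4+190-.35,v/3.4+140-.35)
pts={"corner":(135,321,28),"rail in R":(603,117,28),"rail in near arm":(500,160,28),"endtip in":(180,431,28),"endtip out":(150,441,28),"arm tip L":(546,267,34),"arm tip R":(573,252,34),"arm root L":(508,165,34),"arm root R":(536,157,34),"knob saddle R":(567,130,45)}
o={}
for k,(u,v,z) in pts.items():
    o[k]=ray("top",*B(u,v),z)[0]; print(k,o[k])
a=o["corner"];b=o["rail in R"];e=(b-a)[:2];print("len",np.hypot(*e),"yaw of jig y minus 90:",np.arctan2(-e[1],-e[0])-np.pi/2)
p=cv2.imread("pics/scene0.png"); d=np.load("pics/scene0d.npy"); W=cloud("scene",d)
big=cv2.resize(p[160:320,160:360],None,fx=3.75,fy=3.75,interpolation=cv2.INTER_CUBIC); cv2.imwrite("pics/scbig.png",big)
E
```

```text
corner [544.3 396.2  28. ]
rail in R [659.8 112.   28. ]
rail in near arm [635.2 175.3  28. ]
endtip in [478.6 370.7  28. ]
endtip out [473.2 388.5  28. ]
arm tip L [569.7 151.   34. ]
arm tip R [578.2 134.5  34. ]
arm root L [631.3 171.4  34. ]
arm root R [635.7 154.4  34. ]
knob saddle R [650.  137.2  45. ]
len 306.76892703750804 yaw of jig y minus 90: 0.38615978775370796
```

View pics/scbig.png

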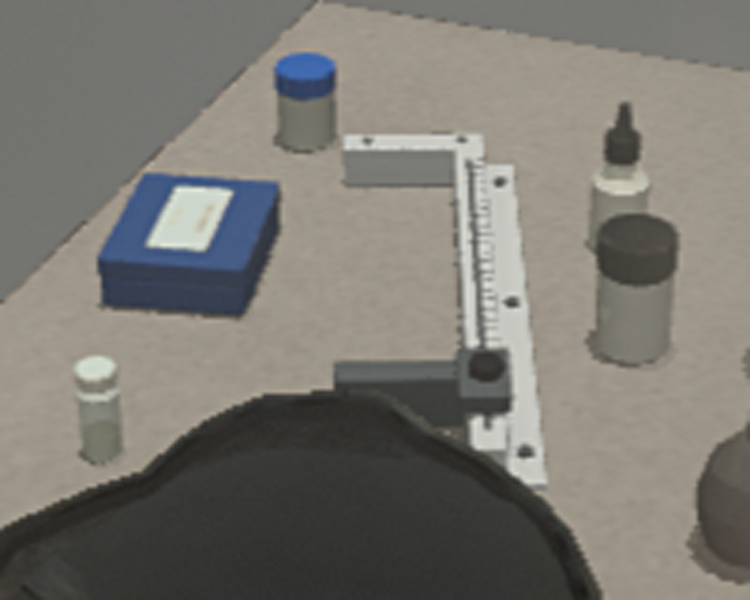

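Jig yaw is about 0.386 with its origin near (595, 271). The box sits at jig (-156, 43), about 0.157 rad out of line. The stop joint reads about 0.02. I'll push with two fingers set 40 mm apart and the jaw axis along the rail.

```bash
python3 -m inch '[[5.4,7.1,0,0.07],[5.4,7.1,0,0.14],[5.4,7.1,0,0.14],[5.4,7.1,0,0.14],[5.4,7.1,0,0.14],[5.4,7.1,0,0.14],[5.9,19,0,0.14],[5.9,19,0,0.14],[5.9,19,0,0.14],[5.9,19,0,0.14],[5.9,19,0,0.14],[5.9,19,0,0.14],[5.9,19,0,0.14],[5.9,19,0,0.14],[5.9,19,0,0.14],[5.9,19,0,0.14],[5.9,19,-3.8,0.14],[5.9,19,-3.8,0.14],[5.9,19,-3.8,0.14],[5.9,19,-3.8,0.14]]' 40
python3 - <<'E'
from h import *
s=arm.observe(); print(s["t"],s["eef_pos"],s["tool_rot"][:,1],s["opening"],s["wrist_force"])
p,d=imaging.snapshot("top"); cv2.imwrite("pics/top1.png",p[:,:,::-1])
p,d=imaging.snapshot("scene"); cv2.imwrite("pics/scene1.png",p[:,:,::-1])
E
```

```text
t: 2.6
eef_pos: [368.3, 224.6, 65.1]
tool_rot: [[0.927, 0.374, -0.005], [0.374, -0.927, -0.002], [-0.005, -0.0, -1.0]]
wrist_force: [0.2, -1.2, 0.0]
opening: 40.1
2.6 [368.29420151 224.60786539  65.07198601] [ 3.74139220e-01 -9.27372512e-01 -2.61574952e-04] 40.07485835221684 [ 0.2230318  -1.2321371   0.02437743]
```

View pics/top1.png

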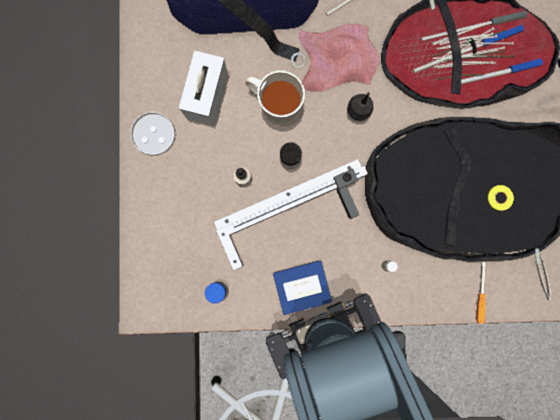

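View pics/scene1.png

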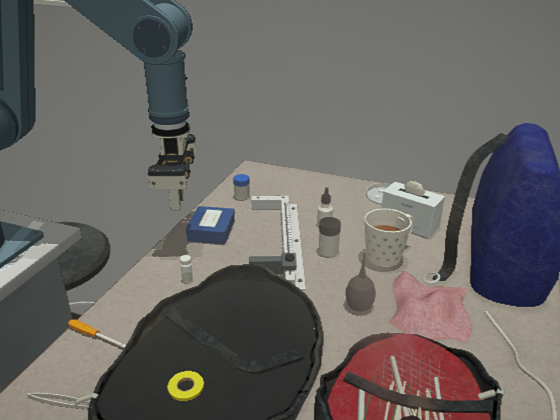

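The fingers stand behind the box, seen at about (178,195) in the scene view, and clear of it. Now I'll lower them and push along jig +x.

```bash
python3 -m inch '[[0,0,-0.7,0],[0,0,-1.2,0],[0,0,-1.38,0],[0,0,-1.38,0]]'
python3 -m inch '[[0.28,0.11,0,0],[0.46,0.19,0,0],[0.60,0.245,0,0],[0.74,0.3,0,0],[0.88,0.36,0,0],[1.02,0.415,0,0],[1.16,0.47,0,0],[1.30,0.53,0,0],[1.44,0.585,0,0],[1.58,0.64,0,0],[1.72,0.7,0,0],[1.86,0.755,0,0],[2.0,0.81,0,0],[2.14,0.87,0,0],[2.28,0.925,0,0],[2.28,0.925,0,0]]'
cat > box.py <<'E'
from h import *
import sys
np.set_printoptions(precision=1,suppress=True)
n=sys.argv[1]
s=arm.observe(); print(s["t"],s["eef_pos"],s["wrist_force"])
c,si=np.cos(.386),np.sin(.386); O=np.array([595.1,271.1])
J=lambda w:(np.asarray(w)[...,:2]-O)@np.array([[c,-si],[si,c]])
print("tcp jig",J(s["eef_pos"]))
for nm in ("top","scene"):
    p,d=imaging.snapshot(nm); p=p[:,:,::-1].copy(); cv2.imwrite(f"pics/{nm}{n}.png",p)
    x0,y0,w,h=(190,140,230,200) if nm=="top" else (160,150,200,150)
    cv2.imwrite(f"pics/{nm}{n}b.png",cv2.resize(p[y0:y0+h,x0:x0+w],None,fx=3,fy=3,interpolation=cv2.INTER_CUBIC))
    if nm=="top":
        m=cv2.inRange(cv2.cvtColor(p,cv2.COLOR_BGR2HSV),(105,120,40),(125,255,255))
        m[:195]=0
        m=cv2.morphologyEx(m,cv2.MORPH_OPEN,np.ones((3,3)))
        cs,_=cv2.findContours(m,0,2)
        for k in cs:
            if cv2.contourArea(k)<300: continue
            b=cv2.boxPoints(cv2.minAreaRect(k)); print(cv2.contourArea(k),J(ray("top",b[:,0],b[:,1],34)).tolist())
E
python3 box.py 2
```

```text
t: 3.2
eef_pos: [370.7, 226.6, 12.3]
tool_rot: [[0.927, 0.376, 0.001], [0.376, -0.927, 0.0], [0.001, 0.0, -1.0]]
wrist_force: [-0.3, -0.1, 0.1]
opening: 40.1
t: 5.2
eef_pos: [462.2, 263.9, 11.7]
tool_rot: [[0.927, 0.376, 0.002], [0.376, -0.927, 0.001], [0.002, 0.0, -1.0]]
wrist_force: [-0.2, 0.5, -0.9]
opening: 40.4
5.2 [462.2 263.9  11.7] [-0.2  0.5 -0.9]
tcp jig [-125.9   43.4]
303.0 [[-70.42856932395442, 216.90357519316737], [-86.41502754416751, 180.55463234077328], [-120.7590571243566, 195.1658576864668], [-104.80299175939902, 231.38232678057545]]
670.5 [[-30.922692396957295, 98.99661637580289], [-29.902435577304047, 0.9861278462995892], [-91.35418560670986, 0.4907994345293499], [-92.05599778297349, 98.05735457232095]]
```

View pics/top2b.png

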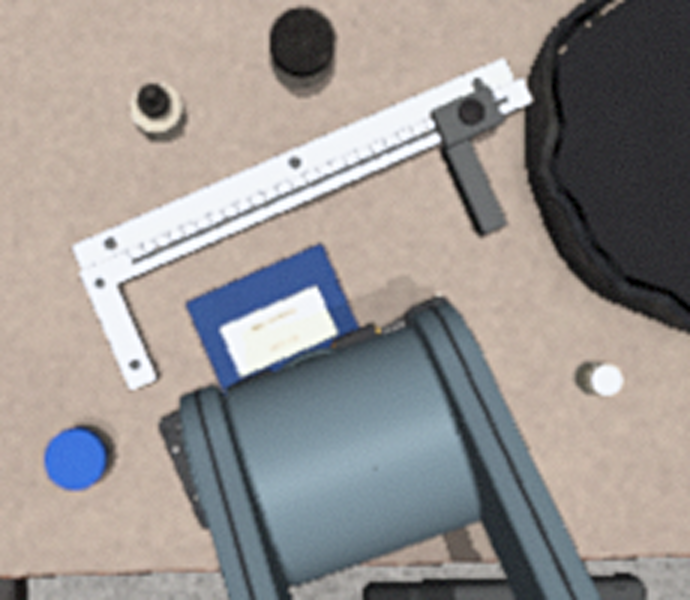

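View pics/scene2b.png

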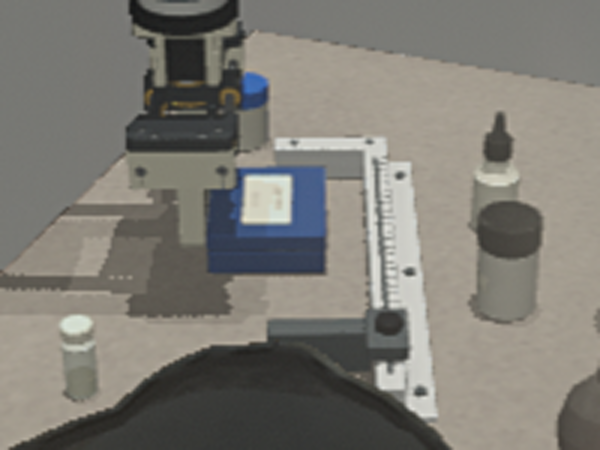

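The box is now parallel to the rail with 30–32 mm still to go. I'll continue slowly and watch the force.

```bash
python3 -m inch '[[0.14,0.055,0,0],[0.25,0.10,0,0],[0.35,0.14,0,0],[0.45,0.18,0,0],[0.55,0.22,0,0],[0.6,0.245,0,0],[0.65,0.265,0,0],[0.67,0.27,0,0]]'
python3 -m inch '[[0.02,0.01,0,0],[0.04,0.02,0,0],[0.06,0.025,0,0],[0.06,0.025,0,0]]'
python3 -m inch '[[0.02,0.01,0,0],[0.04,0.02,0,0],[0.04,0.02,0,0]]'
```

```text
t: 6.3
eef_pos: [488.0, 274.4, 11.4]
tool_rot: [[0.927, 0.376, 0.0], [0.376, -0.927, 0.0], [0.0, -0.0, -1.0]]
wrist_force: [-4.4, -1.0, 2.4]
opening: 39.7
t: 6.8
eef_pos: [489.9, 275.3, 11.4]
tool_rot: [[0.926, 0.376, -0.001], [0.376, -0.926, -0.0], [-0.001, -0.0, -1.0]]
wrist_force: [-4.0, -2.2, 2.3]
opening: 39.5
t: 7.18
eef_pos: [489.9, 275.3, 11.4]
tool_rot: [[0.926, 0.377, -0.004], [0.377, -0.926, -0.002], [-0.004, 0.0, -1.0]]
wrist_force: [-9.7, -5.2, 7.7]
opening: 40.0
```

```bash
python3 -m inch '[[0.02,0.01,0,0],[0.02,0.01,0,0]]'; python3 box.py 3
```

```text
t: 7.42
eef_pos: [489.9, 275.3, 11.4]
tool_rot: [[0.926, 0.377, -0.005], [0.377, -0.926, -0.003], [-0.006, 0.0, -1.0]]
wrist_force: [-10.3, -4.8, 9.9]
opening: 40.5
7.425 [489.9 275.3  11.4] [-10.3  -4.8   9.9]
tcp jig [-95.9  43.5]
305.0 [[-70.42856932395442, 216.90357519316737], [-86.41502754416751, 180.55463234077328], [-120.7590571243566, 195.1658576864668], [-104.80299175939902, 231.38232678057545]]
575.5 [[-0.7291437221087622, 98.27181698205496], [-1.3214718285118738, 0.6192794320258266], [-46.66951278353062, 1.069903485338221], [-45.85410042604247, 98.38856167193342]]
```

View pics/top3b.png

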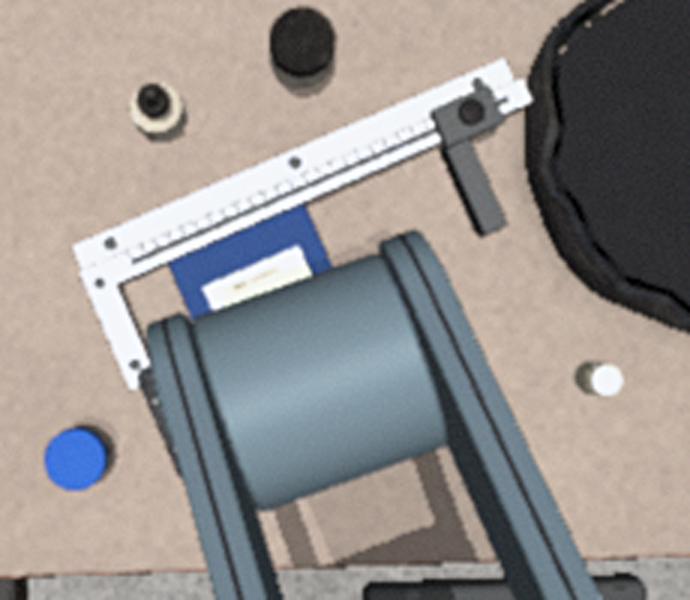

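View pics/scene3b.png

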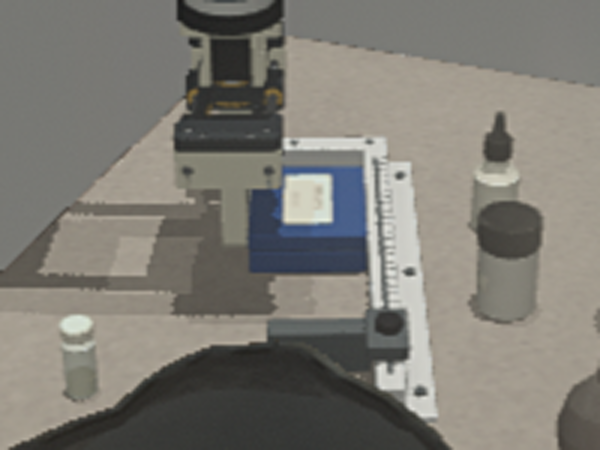

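The box lies flat on the rail: its far edge is at jig x of about -1 with no tilt, at y of about 49.5. I'll retreat and lift. First I'll check the bag clearance where the fingers will go down outside the stop.

```bash
python3 -m inch '[[-0.2,-0.08,0,0],[-0.6,-0.24,0,0],[-1,-0.4,0,0],[-1,-0.4,0.5,0],[-1,-0.4,1.8,0],[-1,-0.4,3,0],[-1,-0.4,3,0],[-1,-0.4,3,0]]' 0
python3 - <<'E'
from h import *
np.set_printoptions(precision=1,suppress=True,linewidth=150)
d=np.load("pics/top0d.npy"); W=cloud("top",d)
c,si=np.cos(.386),np.sin(.386); O=np.array([595.1,271.1])
J=(W[...,:2]-O)@np.array([[c,-si],[si,c]])
ys=range(-200,-90,6); print("y",list(ys))
for x in range(-80,30,10):
    r=[]
    for y in ys:
        q=(abs(J[...,0]-x)<5)&(abs(J[...,1]-y)<3); r.append(W[...,2][q].max() if q.any() else -1)
    print(x,np.round(r))
s=arm.observe(); print(s["joints"],s["eef_pos"],s["opening"])
E
python3 box.py 4
```

```text
t: 8.52
eef_pos: [453.0, 260.6, 131.3]
tool_rot: [[0.927, 0.376, 0.001], [0.376, -0.927, 0.0], [0.001, 0.0, -1.0]]
wrist_force: [-0.6, 0.2, -0.8]
opening: 0.5
y [-200, -194, -188, -182, -176, -170, -164, -158, -152, -146, -140, -134, -128, -122, -116, -110, -104, -98, -92]
-80 [15. 16. 16. 17. 19. 49. 53. 53. 46. 39.  2.  4.  2.  2.  3.  2.  3.  2.  5.]
-70 [17. 15. 16. 16. 18. -1. 55. 55. 51. 39.  3.  2.  3. 34. 35. 35. 35.  3.  2.]
-60 [18. 16. 17. 18. 18. 18. 51. 53. 54. 38.  3.  1.  5. 36. 36. 36. 34.  5.  4.]
-50 [15. 16. 16. 17. 18. 18. 51. 52. 51. 40.  2.  3.  2. 34. 35. 35. 37.  2.  1.]
-40 [16. 18. 17. 17. 17. 48. 50. 51. 47. 35.  3.  3.  2. 33. 35. 36. 35.  2.  2.]
-30 [16. 15. 17. 42. 44. 46. 48. 48. 30.  2.  5.  3.  2. 35. 36. 36. 37.  3.  3.]
-20 [19. 18. 36. 43. 44. 43. 35. 31.  2.  3.  1.  3. -0. 34. 37. 37. 36.  2.  3.]
-10 [19. 20. 37. 41. 41. 32. 33.  2.  3. 39. 42. 34. 41. 40. 42. 43. 38.  2.  4.]
0 [17. 30. 35. 36. 29. 31. 31. 31. 30. 43. 43. 52. 53. 51. 44. 44. 43. 30. 28.]
10 [27. 29. 34. 32. 24. 30. 30. 31. 31. 44. 45. 53. 51. 51. 45. 44. 44. 31. 31.]
20 [25. 25. 26. 20.  2. 31. 29. 30. 30. 42. 41. 51. 50. 47. 44. 44. 45. 29. 29.]
[0.3 0.3 1.7 0.  1.1 1.5] [453.  260.6 131.3] 0.5243892830567414
8.525 [453.  260.6 131.3] [-0.6  0.2 -0.8]
tcp jig [-135.6   43.8]
303.0 [[-70.42856932395442, 216.90357519316737], [-86.41502754416751, 180.55463234077328], [-120.7590571243566, 195.1658576864668], [-104.80299175939902, 231.38232678057545]]
1920.5 [[-1.0760591099184595, 98.61464399926174], [-0.9313542947368021, 0.6363250142959936], [-84.31132362521284, 0.8381992182096372], [-84.03650170548734, 98.2068339213057]]
```

View pics/scene4b.png

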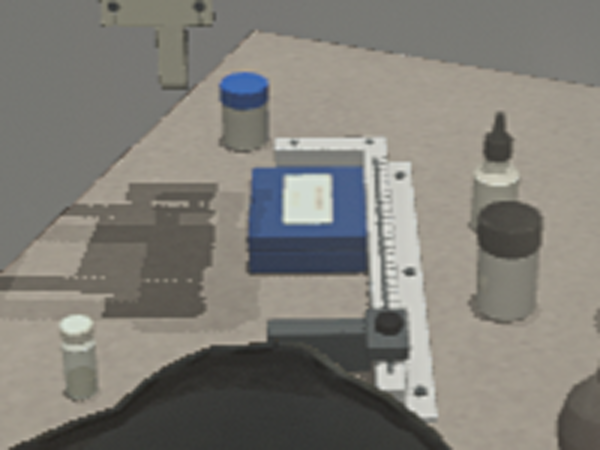

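The box stays put and flat. The gap between the stop's outer face (y about -123) and the bag rim (y about -144 at x=-50) is too narrow for closed fingers. Nearer the rail, at x of about -21, there is about 26 mm. So I'll straddle the arm there, start the stop moving with one finger, then re-place with closed fingers once there is room. First a look from above with the wrist camera.

```bash
python3 -m inch '[[1,-0.6,0,0],[2.4,-1.4,0,0],[4,-2.3,0,0],[4,-2.3,0,0],[4,-2.3,0,0],[4,-2.3,0,0]]' 50
python3 - <<'E'
from h import *
s=arm.observe(); p,d=imaging.snapshot("wrist"); cv2.imwrite("pics/w5.png",p[:,:,::-1]); np.save("pics/w5d.npy",d)
np.savez("pics/w5p.npz",p=s["eef_pos"],R=s["tool_rot"]); c=imaging.get_calibration("wrist"); print(c)
E
python3 box.py 5
```

```text
t: 9.38
eef_pos: [610.9, 169.5, 130.6]
tool_rot: [[0.926, 0.377, -0.002], [0.377, -0.926, 0.0], [-0.002, -0.001, -1.0]]
wrist_force: [0.6, -0.2, 0.4]
opening: 49.7
{'mtx': array([[354.64664457,   0.        , 276.99670962],
       [  0.        , 354.64664457, 206.80617904],
       [  0.        ,   0.        ,   1.        ]]), 'hand_eye': array([[ 7.72967865e-04, -9.56128200e-01, -2.92947550e-01,
         8.16618353e+01],
       [ 9.99999520e-01,  5.62885282e-04,  8.01430166e-04,
         1.13665256e+00],
       [-6.01374118e-04, -2.92948029e-01,  9.56128177e-01,
        -1.65018159e+02],
       [ 0.00000000e+00,  0.00000000e+00,  0.00000000e+00,
         1.00000000e+00]])}
9.425 [611.  169.6 131. ] [ 0.2  0.4 -0.3]
tcp jig [ -23.5 -100. ]
304.0 [[-70.42856932395442, 216.90357519316737], [-86.41502754416751, 180.55463234077328], [-120.7590571243566, 195.1658576864668], [-104.80299175939902, 231.38232678057545]]
1921.5 [[-0.9605960585486174, 98.61520805946368], [-0.8153036868201565, 0.6360404807033034], [-84.31132362521284, 0.8381992182096372], [-84.03650170548734, 98.2068339213057]]
```

View pics/w5.png

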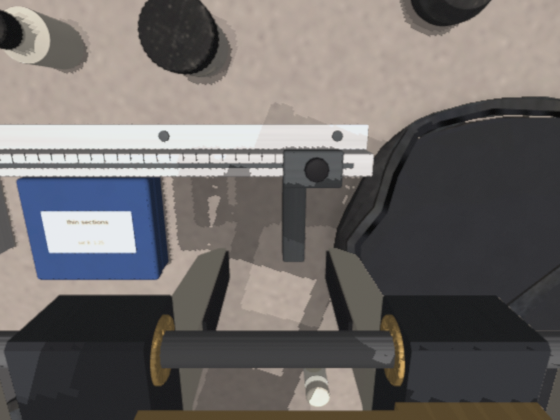

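In the wrist view, the stop arm spans cols 282–305 and rows 187–262. The saddle's outer end is at (343,187) and the bag rim at about (345,230). Now the same points in jig coordinates.

```bash
cat > wr.py <<'E'
from h import *
np.set_printoptions(precision=1,suppress=True,linewidth=150)
c,si=np.cos(.386),np.sin(.386); O=np.array([595.1,271.1])
J=lambda w:(np.asarray(w)[...,:2]-O)@np.array([[c,-si],[si,c]])
def wray(f,u,v,z):
    q=np.load(f); k=imaging.get_calibration("wrist"); H=k["hand_eye"]; Rt,p=q["R"],q["p"]
    d=Rt@(H[:3,:3]@(np.linalg.inv(k["mtx"])@[u,v,1.])); o=Rt@H[:3,3]+p
    return o+d*(z-o[2])/d[2]
E
python3 - <<'E'
from wr import *
f="pics/w5p.npz"
for n,u,v,z in [("armtipL",283,262,34),("armtipR",305,262,34),("armR root",306,190,34),("armL root",283,190,34),("saddle BR",343,187,44),("saddle BL",284,185,44),("rail inner",220,176,28),("rail inner",20,178,28),("rail inR",372,176,28),("boxBR",160,278,34),("boxTR",160,178,34),("boxTL",20,180,34),("bag",345,225,35),("bag",338,250,40),("bag",355,205,35)]:
    print(n,J(wray(f,u,v,z)))
d=np.load("pics/w5d.npy");k=imaging.get_calibration("wrist");q=np.load(f);H=k["hand_eye"]
v,u=np.mgrid[:420,:560];K=k["mtx"];P=np.stack([(u-K[0,2])/K[0,0]*d,(v-K[1,2])/K[1,1]*d,d],-1)
W=(P@H[:3,:3].T+H[:3,3])@q["R"].T+q["p"]
for a,b in [(294,240),(330,160),(317,168),(100,265),(240,230),(345,225),(100,170)]: print((a,b),W[b,a],J(W[b,a]))
E
```

```text
armtipL [ -69.2 -106.3]
armtipR [ -69.1 -124.1]
armR root [  -8.9 -123.4]
armL root [  -9.  -105.9]
saddle BR [  -4.1 -149.5]
saddle BL [  -2.6 -106.4]
rail inner [  0.5 -57.5]
rail inner [-1.3 96.6]
rail inR [   0.7 -174.3]
boxBR [-83.8  -5.2]
boxTR [  0.2 -13.3]
boxTL [-1.5 92.5]
bag [ -36.8 -154.5]
bag [ -55.8 -149.2]
bag [ -20.5 -161.2]
(294, 240) [591.8 145.6  33. ] [ -50.3 -115. ]
(330, 160) [661.7 147.4  40.2] [  15.1 -139.7]
(317, 168) [653.8 155.1  48.1] [  10.7 -129.6]
(100, 265) [511.8 283.5  33.2] [-72.5  42.9]
(240, 230) [569.4 187.   -2.5] [-55.5 -68.2]
(345, 225) [618.8 113.7  33.6] [ -37.3 -154.8]
(100, 170) [586.4 305.2  26.5] [ 4.7 34.8]
```

Both views agree: outer face at y=-124, bag at -156 near x=-21, saddle out to -149.5. I'll open to 56 mm, shift slightly and descend.

```bash
python3 -m inch '[[0.05,0,0,0],[0.05,0,-1,0],[0.05,0,-1.7,0],[0.05,0,-1.7,0]]' 56
python3 -m inch '[[0,0,-0.4,0],[0,0,-0.8,0],[0,0,-1.2,0],[0,0,-1.2,0],[0,0,-1.2,0]]'
python3 box.py 6
```

```text
t: 10.02
eef_pos: [612.6, 168.6, 61.3]
tool_rot: [[0.926, 0.377, -0.005], [0.377, -0.926, -0.0], [-0.005, -0.001, -1.0]]
wrist_force: [-0.7, -0.3, -0.0]
opening: 56.1
t: 10.65
eef_pos: [614.9, 168.6, 15.6]
tool_rot: [[0.927, 0.376, 0.0], [0.376, -0.927, 0.0], [0.0, 0.0, -1.0]]
wrist_force: [0.4, 0.2, 0.6]
opening: 56.3
10.65 [614.9 168.6  15.6] [0.4 0.2 0.6]
tcp jig [ -20.3 -102.4]
304.0 [[-70.42856932395442, 216.90357519316737], [-86.41502754416751, 180.55463234077328], [-120.7590571243566, 195.1658576864668], [-104.80299175939902, 231.38232678057545]]
1920.5 [[-1.0760591099184595, 98.61464399926174], [-0.9313542947368021, 0.6363250142959936], [-84.31132362521284, 0.8381992182096372], [-84.03650170548734, 98.2068339213057]]
```

View pics/scene6b.png

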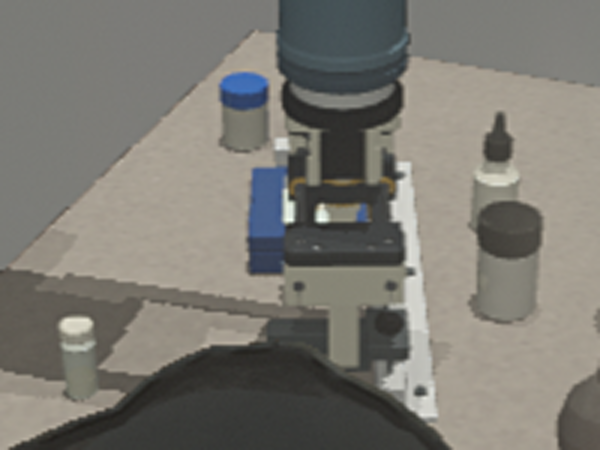

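The outer finger is down behind the arm with no contact force. Push the stop along +y by about 42 mm.

```bash
python3 -m inch '[[-0.047,0.116,0,0],[-0.094,0.232,0,0],[-0.14,0.347,0,0],[-0.19,0.463,0,0],[-0.235,0.58,0,0],[-0.28,0.695,0,0],[-0.33,0.81,0,0],[-0.375,0.926,0,0],[-0.4,0.98,0,0],[-0.4,0.98,0,0]]'
python3 -m inch '[[0.05,-0.12,0,0],[0.05,-0.12,0.8,0],[0.05,-0.12,2,0],[0.05,-0.12,3,0],[0.05,-0.12,3,0],[0.05,-0.12,3,0]]'
python3 - <<'E'
from h import *
s=arm.observe(); p,d=imaging.snapshot("wrist"); cv2.imwrite("pics/w7.png",p[:,:,::-1]); np.savez("pics/w7p.npz",p=s["eef_pos"],R=s["tool_rot"]); print(s["eef_pos"],s["joints"])
E
python3 box.py 7
```

```text
t: 12.0
eef_pos: [598.1, 208.2, 15.2]
tool_rot: [[0.926, 0.376, -0.001], [0.376, -0.926, 0.0], [-0.001, -0.001, -1.0]]
wrist_force: [0.5, 1.2, 1.2]
opening: 55.8
t: 12.75
eef_pos: [599.9, 202.6, 134.5]
tool_rot: [[0.927, 0.376, -0.002], [0.376, -0.927, -0.0], [-0.002, -0.001, -1.0]]
wrist_force: [0.5, -1.3, -0.3]
opening: 56.0
[599.90713868 202.60391772 134.54602599] [1.49741689e-01 4.69206821e-01 1.43676504e+00 1.18077204e-04
 1.23731998e+00 1.33494331e+00]
12.8 [599.5 202.6 133.8] [-0.4 -0.   0.1]
tcp jig [-21.7 -65.1]
303.0 [[-70.42856932395442, 216.90357519316737], [-86.41502754416751, 180.55463234077328], [-120.7590571243566, 195.1658576864668], [-104.80299175939902, 231.38232678057545]]
974.0 [[-1.3493195711496007, 99.07968532722927], [-0.6253803117633658, 0.03649845812754908], [-83.86301236581673, -0.24193525433599766], [-84.15646041592633, 98.19096742490267]]
```

View pics/w7.png

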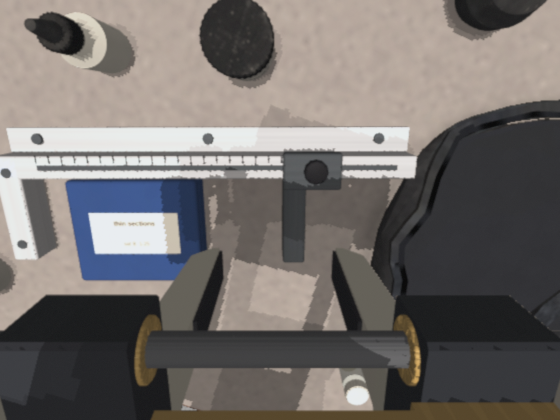

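The stop moved about 37 mm, with its outer face now at y of about -87. There is now about 60 mm to the bag. I'll close the fingers and place them at jig (-45,-115).

```bash
python3 -m inch '[[-0.08,-0.7,0,0],[-0.08,-1.37,0,0],[-0.08,-1.37,0,0],[-0.08,-1.37,0,0],[-0.08,-1.37,-1.2,0],[-0.08,-1.37,-2,0],[-0.08,-1.37,-2.5,0],[-0.08,-1.37,-2.95,0],[-0.08,-1.37,-2.95,0],[-0.08,-1.37,-2.95,0]]' 0
python3 box.py 8
```

```text
t: 14.15
eef_pos: [598.1, 148.5, 18.1]
tool_rot: [[0.926, 0.377, 0.001], [0.377, -0.926, 0.0], [0.001, 0.0, -1.0]]
wrist_force: [0.4, -0.9, -0.3]
opening: 0.8
14.15 [598.1 148.5  18.1] [ 0.4 -0.9 -0.3]
tcp jig [ -43.4 -114.7]
305.0 [[-70.42856932395442, 216.90357519316737], [-86.41502754416751, 180.55463234077328], [-120.7590571243566, 195.1658576864668], [-104.80299175939902, 231.38232678057545]]
1922.5 [[-0.9701226247576078, 98.43112128124245], [-1.0499185120493821, 0.3074940745210375], [-84.48673905664504, 0.7019384653750745], [-83.98933557668322, 98.21264447145076]]
```

View pics/scene8b.png

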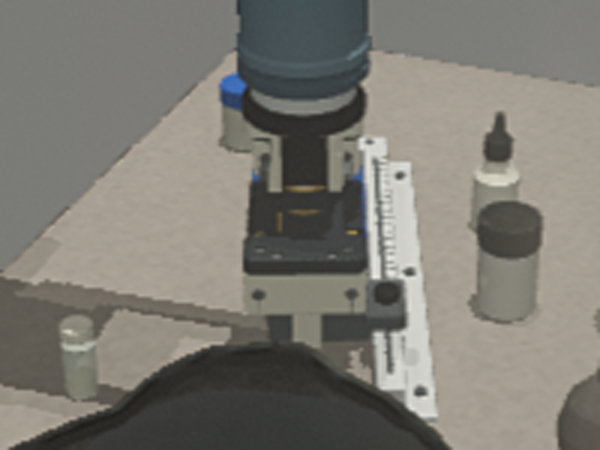

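Fingers are down in free space behind the arm. Pushing 100 mm.

```bash
python3 -m inch '[[-0.047,0.116,-0.05,0],[-0.094,0.232,-0.05,0],[-0.14,0.347,-0.05,0],[-0.19,0.463,-0.05,0],[-0.235,0.58,-0.05,0],[-0.28,0.695,-0.05,0],[-0.33,0.81,-0.05,0],[-0.375,0.926,-0.05,0],[-0.42,1.04,-0.05,0],[-0.47,1.16,-0.05,0],[-0.517,1.273,-0.05,0],[-0.564,1.39,-0.05,0],[-0.61,1.505,-0.05,0],[-0.66,1.62,-0.05,0],[-0.705,1.737,-0.05,0],[-0.75,1.85,-0.05,0],[-0.8,1.97,-0.05,0],[-0.845,2.08,-0.05,0],[-0.89,2.2,-0.05,0],[-0.89,2.2,-0.05,0]]'
python3 - <<'E'
from h import *
s=arm.observe(); p,d=imaging.snapshot("wrist"); cv2.imwrite("pics/w9.png",p[:,:,::-1]); np.savez("pics/w9p.npz",p=s["eef_pos"],R=s["tool_rot"])
E
python3 box.py 9
```

```text
t: 16.75
eef_pos: [561.5, 236.8, 15.4]
tool_rot: [[0.926, 0.377, -0.0], [0.377, -0.926, 0.0], [-0.0, -0.001, -1.0]]
wrist_force: [0.7, -2.0, 2.0]
opening: 0.2
16.8 [561.5 236.7  15.4] [ 0.6 -0.8 -0. ]
tcp jig [-44.  -19.2]
303.0 [[-70.42856932395442, 216.90357519316737], [-86.41502754416751, 180.55463234077328], [-120.7590571243566, 195.1658576864668], [-104.80299175939902, 231.38232678057545]]
451.0 [[-1.4637941873213203, 114.74254172316688], [-1.185453967033608, 76.65951459618454], [-84.090014469272, 75.90838202461457], [-84.20288605557263, 113.75790083658408]]
```

View pics/w9.png

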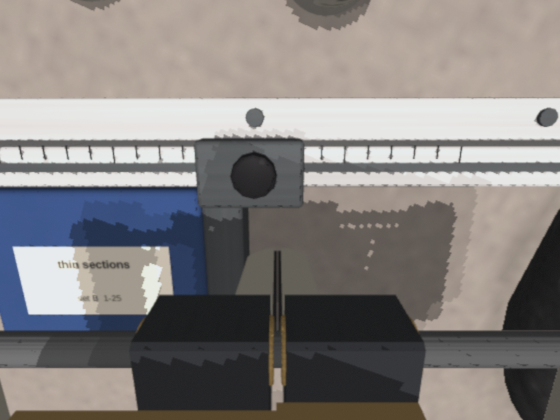

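View pics/top9b.png

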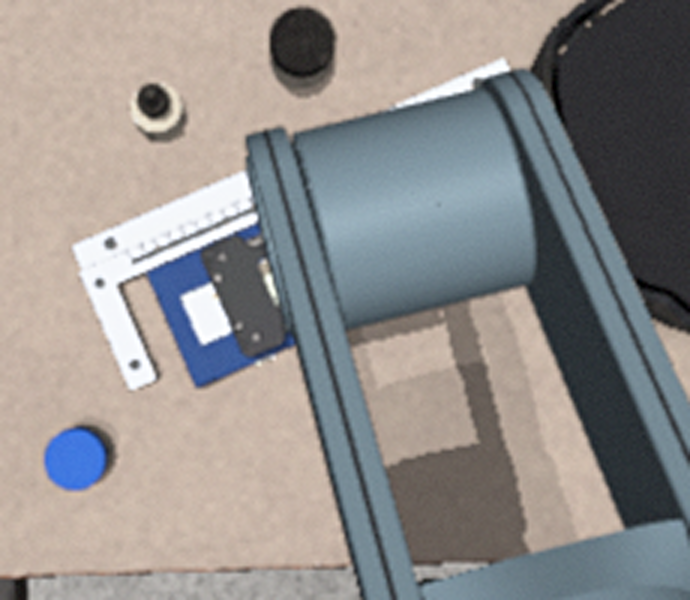

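The box is flat on the rail and moving with the stop: left edge at about 116, with about 18 mm to go. I'll push 14 mm, then creep until the force rises.

```bash
python3 -m inch '[[-0.047,0.116,0,0],[-0.085,0.21,0,0],[-0.113,0.278,0,0],[-0.132,0.325,0,0],[-0.132,0.325,0,0]]'
python3 -m inch '[[-0.014,0.035,0,0],[-0.028,0.07,0,0],[-0.042,0.104,0,0],[-0.042,0.104,0,0]]'
python3 box.py 10
```

```text
t: 17.52
eef_pos: [556.3, 249.5, 15.3]
tool_rot: [[0.926, 0.376, -0.0], [0.376, -0.926, 0.0], [-0.0, -0.0, -1.0]]
wrist_force: [1.1, -2.0, -0.6]
opening: 0.2
t: 18.02
eef_pos: [554.7, 253.5, 15.4]
tool_rot: [[0.926, 0.376, -0.0], [0.376, -0.926, 0.0], [-0.0, -0.0, -1.0]]
wrist_force: [0.0, -2.7, -1.0]
opening: 0.4
18.025 [554.7 253.5  15.4] [ 0.  -2.7 -1. ]
tcp jig [-44.1  -1.1]
305.0 [[-70.42856932395442, 216.90357519316737], [-86.41502754416751, 180.55463234077328], [-120.7590571243566, 195.1658576864668], [-104.80299175939902, 231.38232678057545]]
429.0 [[-1.3580032836311937, 133.4555212390535], [-1.3072926306675783, 98.84311163465566], [-84.26393232939303, 98.43387825061973], [-84.16642957721936, 132.8324120383638]]
```

Still no rise in force, so I'll creep on.

```bash
python3 -m inch '[[-0.01,0.023,0,0],[-0.02,0.046,0,0],[-0.02,0.046,0,0]]'
python3 -m inch '[[-0.01,0.023,0,0],[-0.01,0.023,0,0]]'
python3 -m inch '[[-0.01,0.023,0,0],[-0.01,0.023,0,0]]'
```

```text
t: 18.5
eef_pos: [553.9, 255.2, 15.3]
tool_rot: [[0.926, 0.376, -0.0], [0.376, -0.926, 0.0], [-0.0, -0.0, -1.0]]
wrist_force: [1.3, -2.9, -2.3]
opening: 0.5
t: 18.75
eef_pos: [553.6, 256.2, 15.4]
tool_rot: [[0.927, 0.376, -0.0], [0.376, -0.927, 0.0], [-0.0, -0.0, -1.0]]
wrist_force: [1.5, -3.2, -2.8]
opening: 0.1
t: 19.0
eef_pos: [553.5, 256.3, 15.4]
tool_rot: [[0.926, 0.376, 0.0], [0.376, -0.926, -0.001], [-0.0, 0.001, -1.0]]
wrist_force: [2.2, -5.4, -2.3]
opening: 0.3
```

Stalled and the force is rising. Push a little more, then release.

```bash
python3 -m inch '[[-0.01,0.023,0,0],[-0.02,0.046,0,0],[-0.02,0.046,0,0],[-0.02,0.046,0,0]]'
python3 -m inch '[[0.15,-0.37,0,0],[0.4,-1,0,0],[0.4,-1,0,0],[0.4,-1,0.8,0],[0.4,-1,2,0],[0.4,-1,3,0],[0.4,-1,4,0],[-2,-2.5,4,0],[-3.5,-3.5,4,0],[-3.5,-3.5,4,0],[-3.5,-3.5,4,0],[-3.5,-3.5,4,0]]'
python3 box.py 11
```

```text
t: 19.5
eef_pos: [553.5, 256.4, 15.4]
tool_rot: [[0.926, 0.377, 0.001], [0.377, -0.926, -0.003], [-0.0, 0.004, -1.0]]
wrist_force: [4.2, -12.4, -2.3]
opening: 0.5
t: 21.0
eef_pos: [413.2, 119.5, 176.3]
tool_rot: [[0.927, 0.376, 0.003], [0.376, -0.927, 0.001], [0.003, -0.0, -1.0]]
wrist_force: [0.5, 0.1, 0.1]
opening: 0.6
21.0 [413.2 119.5 176.3] [0.5 0.1 0.1]
tcp jig [-225.6  -72. ]
303.0 [[-70.42856932395442, 216.90357519316737], [-86.41502754416751, 180.55463234077328], [-120.7590571243566, 195.1658576864668], [-104.80299175939902, 231.38232678057545]]
1957.0 [[-0.7701725123517846, 135.06748920296408], [-1.3728801153914316, 35.93093578038404], [-85.04282420749769, 36.5400619793355], [-84.02273215836605, 135.05236532726656]]
```

View pics/top11b.png

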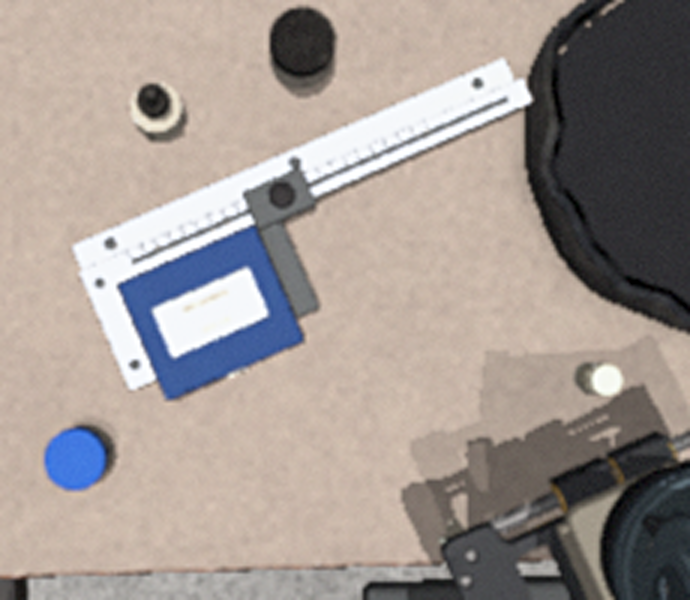

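View pics/scene11b.png

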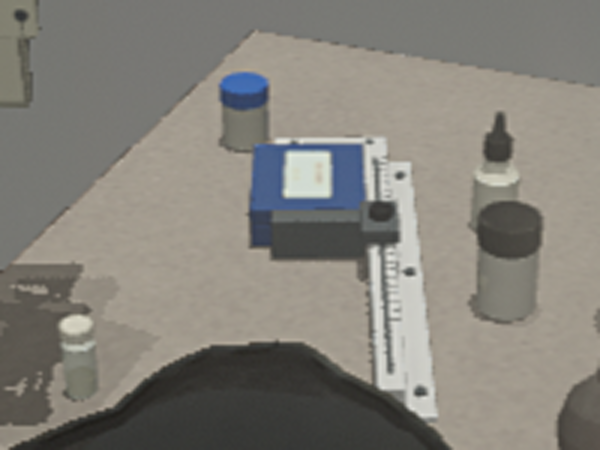

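The box sits in the corner: far edge at jig x of about -1, left edge at y=135.06, about 0.006 rad out of line. The stop arm lies against its right side and the bystanders have not moved. The robot is clear, so I'll hand in.

```bash
python3 - <<'E'
from station import arm
s=arm.observe(); print(s["t"],s["wrist_force"]); print(arm.finish_job())
E
```

```text
21.1 [ 0.82522042 -0.03226007 -0.9626713 ]
the job is handed in; nothing more can be done
None
```

The box is fully home in the jig corner with the sliding stop closed on it, and I handed the job in at 21 s of the 48 s allowed.

**How it was done:**
- I pushed the box flat onto the rail with two fingertips.
- The bag left too little room for closed fingers behind the stop, so I straddled the stop's arm and moved it about 37 mm with one finger.
- I then used closed fingers to drive the stop and box against the end stop. The fingers stalled there and the push force rose to about 13 N.

**Last checks (top and scene views, after backing the robot off):**
- **Box position:** the far side measures about 1 mm from the rail line, which is within camera error. The left side is at jig y = 135.1 mm, where the end stop's inner face is at 135.
- **Box angle:** it is about 0.006 rad out of line with the rail.
- **Stop:** its arm looks to lie against the box in both views. I did not read the joint value directly.
- **Bystanders and robot:** all the bystanders look unmoved. The robot is clear, with no contact force.

**Disagreement:** when the box first met the rail, the fingers stalled about 2.4 mm short of where I expected. My measured rail line is probably off by 1 to 2 mm.

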